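# Present the tall loom weight to the finds camera

## Task

From the four-compartment finds tray, pick out the tall slab-shaped clay loom weight (the taller of the two slabs with a hole through) and hold it up in the air for its record photograph: the middle of the weight on the lens axis 160 mm in front of the lens, a broad face square to the lens, and the end with the hole at the top of the picture. Leave the other three finds where they are in the tray, do not touch the camera or its stand, and finish while still holding the weight there, steadily in the gripper and supported by nothing else.

Things in the scene. Friction and masses are not known exactly. Their poses are not given: they have to be found in the camera images.
- tray: Fixed plywood finds tray, 226 x 226 mm, 36 mm high, open on top, floor and walls 6 mm thick; dividers make four square compartments whose centres lie 55 mm from the tray's centre in its x and in its y. Origin: centre of the underside, on the table. One find stands in each compartment; which is where varies.
- tall_slab: Weight to present: clay slab on end, 88 mm tall (own z), 46 wide (own y), 26 thick (own x), 0.13-0.25 kg, with a 10 mm hole through its broad faces 15 mm below the top end. Origin: centre of its lower end. Gripped from above across the 46 mm, its broad faces (alike, either may face the lens) stay in view. At the start own z is up, own x within 45 degrees of world x.
- slab_mid (a point): The middle of the tall slab: 44 mm above its origin along own z, on its centre line. Same axes as the slab.
- short_slab: Another find, to be left: same clay and the same 46 x 26 mm section and hole, but only 56 mm tall. Origin: centre of its lower end.
- pyramid: Another find, to be left: four-sided truncated pyramid of the same clay, 72 mm tall, 48 mm square below, 27 mm square at the top. Origin: centre of its underside.
- ring_weight: Another find, to be left: thick ring of the same clay lying flat, 68 mm outside diameter, 24 mm hole, 28 mm high. Origin: centre of its underside.
- stand: Fixed camera stand. Origin: on the table straight below where the slab is to be held; a dark 70 mm rubber disc, 2 mm thick, marks it on the grey baseboard (170 mm wide, 10 thick, from 65 mm on the robot's side of the origin to 295 behind). Own x: level, from the disc to the steel column (26 mm thick, 350 tall, 255 mm from the origin; 45 mm clamp). Own z up.
- camera: Camera head fixed to the stand: black lens (54 mm wide, 38 long), grey body 110 x 72 x 45 mm. Origin: centre of the lens's front, 146 mm along the stand's x from its origin, 255 mm above the table. It looks along own -x: to the robot's side and down by 0.42 rad (24 degrees). Own x: back along the lens axis; own z: up in the picture; own y: level.
- focus (a point): Point in empty air where the slab's middle is to be held: on the lens axis 160 mm in front of the lens, 190 mm above the table, straight above the rubber disc. Axes as the camera's: a slab presented properly has its z along this z (top leaning 0.42 rad away from the camera, bottom towards it) and its x along this x, either way round.
Not all that is in view belongs to the job. There is more than one size of the pyramid; the one meant has the size given above.

How it is judged (in metres and radians):
On the way:
1. the tall slab is lifted clear of the tray in the fingers (height (world z) of tall_slab above 0.07 m and contact force between the fingers and tall_slab above 1 N), for 0.2 s.
At the end, for the whole second after the job is handed in: The tall slab is held still in the fingers, clear of stand and tray: its middle within 20 mm of the focus, broad faces square to the lens and long axis up the picture within 0.16 rad, hole end up; the other finds within 30 mm of their start and upright (distance between slab_mid and focus below 0.02 m and angle between the x axis of tall_slab and the x axis of focus, either way round below 0.16 rad and angle between the z axis of tall_slab and the z axis of focus, either way round below 0.16 rad and angle between tall_slab's own z axis and vertical below 0.8 rad and contact force between the fingers and tall_slab above 1 N and linear speed of tall_slab below 0.02 m/s and angular speed of tall_slab below 0.2 rad/s and contact force between tall_slab and stand below 0.2 N and contact force between tall_slab and tray below 0.2 N and distance of each of short_slab, pyramid, ring_weight from where it was at the start of the episode below 0.03 m and angle between each of short_slab, pyramid, ring_weight's own z axis and vertical below 0.3 rad); the arm keeps its last pose, push and grip.
It fails at once if another find in the tray is pushed more than 30 mm or knocked over (distance of any of short_slab, pyramid, ring_weight from where it was at the start of the episode above 0.03 m or angle between any of short_slab, pyramid, ring_weight's own z axis and vertical above 0.3 rad).
It fails at once if the camera or its stand is touched by the robot or the weight (contact force between any of the arm, the fingers, tall_slab and stand above 1 N).
It also fails if it takes over 35 s, if anything falls off the work surface, if the arm or the gripper's body presses on something with over 40 N, if the wrist force passes 120 N, or if a joint passes its speed limit or range.

## Robot

A 7-joint arm with a two-finger parallel gripper is mounted at the origin on the work surface. World frame = base frame: x ahead of the robot, y to its left, z up, the work surface at z = 0. Lengths are in m, angles in degrees, forces in N, time in s.
With the tool pointing down it reaches from about 0.4 to 0.875 m from the base axis. Payload 4.4 kg.
Tool frame: the origin (TCP) lies between the finger pads; the fingertips stand 25 mm ahead of it and the grasp point (between the pads) lies 6 mm ahead of it; z points along the fingers, y is the line along which they close (so a half turn about z gives the same grasp; the last joint's range is limited). The gripper opens to 85 mm and grips with 20 to 120 N. Pads are 22 mm wide; open, the fingers measure 114 mm over their backs; the gripper's body (76 mm by 85 mm) begins 54 mm behind the grasp point. The pads swing forward as they close: fully open they stand 13 mm farther back than shut.
Start: joints at [61.604, 36.005, 2.206, 86.941, -1.547, 57.084, -1.146], TCP at [0.271, -0.591, 0.256] pointing down, gripper open.
Joint ranges: [-175.42, 175.42], [-21.48, 121.26], [-71.46, 75.88], [10.55, 141.38], [-63.04, 243.04], [13.31, 113.54], [-168.57, 168.57]. Speed limits (degrees/s): [147.25, 147.25, 180, 180, 180, 180, 180].

## Interface

Orientations are given as a 3x3 rotation matrix whose columns are the frame's x, y, z axes.
In Python, from bench import r gives the robot as it stands. The module is installed in compiled form; this text tells all that it offers.
- The arm moves only by the tool carry_out, never from a script. Its arguments are lists of equal length, an entry for each row: "gripper": the closure, from 0 (fully open) to 1 (shut); "linear": the shift along the tool's x, y, z in m, a list of three; "delta_rot": the turn, a rotation vector about the tool's x, y, z in degrees, a list of three. In form: {"gripper": [gripper, ...], "linear": [[tx, ty, tz], ...], "delta_rot": [[rx, ry, rz], ...]}. A call has 1 to 12 rows; each row shifts and turns the commanded pose from where the row before left it, along the tool's axes as they then stand; what a row does not reach is not made up. A row lasts 1/12 s, in which the tool goes at most 41.7 mm and 7.16 degrees, less where a joint would pass 70% of its speed; a pose out of reach is approached as far as the arm can. A call is refused whole if a number of a shift passes 0.0417 or a number of a turn 7.16, either way. A call with a gripper value outside its range is refused whole. The fingers move at their own pace and stop on an object; "force" is the grip in N (left out, the last holds). Time passes only in rows, so rows that do not move let the fingers close. It gives the time, the measured TCP pose, the force, the opening and the grip force at its end, in the units of the state.
- r.state(): the state, without advancing time (a new reading comes with each control period).
- r.read_camera(name): name is "side" or "top"; returns a dict with "image" (384x512x3 uint8, blue, green, red), "intrinsics" (3x3 intrinsics, pixels), "k1" (the pictures are not rectified: a ray, as slopes to the right and down, at radius r is drawn at 1 + k1 r^2 times it, then the intrinsics apply), "eye" and "attitude" of the camera in the world. Camera axes: x right, y down, z forward; pixel columns grow to the right and rows downward; lengths in m; the calibration is good to about 2 mm. A picture is of the moment at which its call begins. There is no depth.
- r.hand_in(): hands the job in; it is judged then, once.
The state is a dict: "time": time; "joints": joint angles; "joint_vel": joint speeds; "joint_torque": joint torques, N m; "tool_pos": TCP position; "tcp_rot": TCP orientation; "contact_force": force on the tool from outside, world axes, zero at the start; "moment": the same for the moment, N m; "gripper_width": finger opening in m; "grasp_force": force on a finger pad.
Only numpy, scipy, OpenCV 4.12 (cv2) and the standard library are available. Lean on these libraries where they do the work, as an engineer would, in place of code of your own. Each camera call takes 0.05 s, during which the arm holds its last target. There are 200 camera calls.

## Working session

There is one attempt and no reset: what is moved stays moved. The work goes in short steps, Python scripts to look and compute and a tool call to move; the robot and the scene stay as the last step left them, time stands still between calls to the robot, and variables do not carry over. Pictures are saved under pics/ and viewed, at most 10 in all, crops included, and the job is handed in when it is done.

Besides the shell and the picture viewer there is one more tool, called after "Request:" as name(argument=value, ...), one argument or row to a line, values as JSON. carry_out: Moves the arm, as the interface text tells. Its arguments: {"type":"object","properties":{"gripper":{"type":"array"},"linear":{"type":"array"},"delta_rot":{"type":"array"},"force":{"type":"number"}},"required":["gripper","linear","delta_rot"]}

```bash
mkdir -p pics; python3 - <<'E'
from bench import r
import cv2,numpy as np
s=r.state();print(s)
for n in("top","side"):
    d=r.read_camera(n);cv2.imwrite(f"pics/{n}0.png",d["image"]);print(n,{k:np.round(v,4).tolist() for k,v in d.items() if k!="image"})
E
```

```text
{'time': 0.0, 'joints': array([61.60258959, 36.05943039,  2.20101515, 86.99554283, -1.54610137,
       57.0827205 , -1.14608624]), 'joint_vel': array([-2.55658992e-02,  1.86399052e-01,  9.41538003e-02, -1.61759492e-04,
       -3.52707683e-03,  2.88088925e-02, -3.09489360e-02]), 'joint_torque': array([-1.50901842e-04, -5.63401437e+01,  1.22607082e+00, -1.93444920e+01,
        1.09188686e-02,  1.03875477e-02, -5.86243331e-06]), 'tool_pos': array([ 0.27066505, -0.59034045,  0.25538527]), 'tcp_rot': array([[ 9.09025852e-01,  4.16738948e-01, -8.06091353e-04],
       [ 4.16739727e-01, -9.09024253e-01,  1.70499448e-03],
       [-2.22189827e-05, -1.88581435e-03, -9.99998222e-01]]), 'contact_force': array([0.15356189, 0.18892365, 0.03311946]), 'moment': array([ 0.00689644, -0.01267111, -0.00038144]), 'grasp_force': 0.0, 'gripper_width': 0.08494857401712173}
top {'intrinsics': [[490.1831, 0.0, 242.6591], [0.0, 490.1831, 189.8977], [0.0, 0.0, 1.0]], 'k1': -0.0087, 'eye': [0.5072, 0.0075, 1.3128], 'attitude': [[0.0147, -0.9973, 0.0714], [-0.9999, -0.0152, -0.0055], [0.0066, -0.0713, -0.9974]]}
side {'intrinsics': [[390.7352, 0.0, 255.812], [0.0, 390.7352, 194.2787], [0.0, 0.0, 1.0]], 'k1': -0.0287, 'eye': [0.4391, -0.8296, 0.7143], 'attitude': [[0.9844, -0.0946, 0.1484], [-0.1759, -0.5496, 0.8167], [0.0043, -0.8301, -0.5576]]}
```

View pics/top0.png

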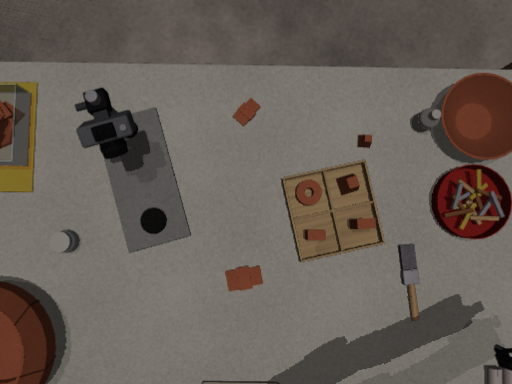

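View pics/side0.png

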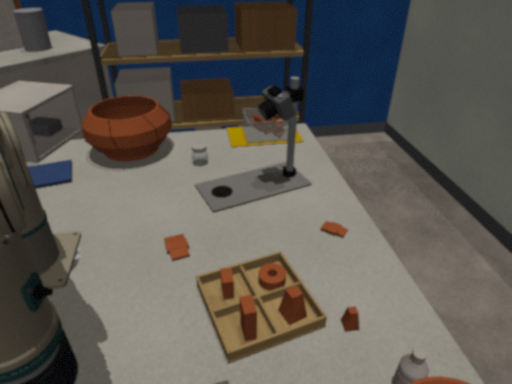

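The top view shows the tray around (333,210). The tall slab appears to be in its lower-right compartment at (363,224), with the short slab at (316,235), the pyramid at (348,184) and the ring at (308,192). The stand's disc is at (153,220) and its column is up and to the left of that. The side view agrees: the tall slab is at (248,317).

```bash
cat > h.py <<'E'
import cv2,numpy as np
from bench import r
def rays(d,px):
    K=np.array(d["intrinsics"]);p=(np.atleast_2d(px).astype(float)-K[:2,2])/[K[0,0],K[1,1]];q=p.copy()
    for _ in range(10): q=p/(1+d["k1"]*(q**2).sum(1,keepdims=True))
    return np.c_[q,np.ones(len(q))]@np.array(d["attitude"]).T
def plane(d,px,z):
    v=rays(d,px);e=np.array(d["eye"]);return e+v*((z-e[2])/v[:,2:])
def proj(d,P):
    c=(np.atleast_2d(P)-d["eye"])@np.array(d["attitude"]);q=c[:,:2]/c[:,2:];q=q*(1+d["k1"]*(q**2).sum(1,keepdims=True))
    K=np.array(d["intrinsics"]);return q*[K[0,0],K[1,1]]+K[:2,2]
E
python3 - <<'E'
from h import *
d=r.read_camera("top");im=d["image"];hsv=cv2.cvtColor(im,cv2.COLOR_BGR2HSV)
# disc
m=(hsv[...,2]<45).astype(np.uint8);n,l,st,c=cv2.connectedComponentsWithStats(m)
for i in range(1,n):
    if 300<st[i,4]<1500: print("dark",c[i],st[i],plane(d,c[i],.012).round(4))
# board
m=((hsv[...,1]<60)&(hsv[...,2]<120)&(hsv[...,2]>60)).astype(np.uint8)
print("hsv board,table",hsv[180,150],hsv[240,200],hsv[224,363],hsv[224,372],hsv[224,355],hsv[230,322],hsv[170,300])
print("tray",plane(d,[[283,178],[365,162],[383,242],[302,259]],.036).round(3), "board",plane(d,[[157,108],[189,236],[131,250]],.01).round(3))
a=cv2.resize(im[155:265,275:390],None,fx=4,fy=4,interpolation=cv2.INTER_CUBIC)
b=cv2.resize(im[85:255,70:200],None,fx=2.6,fy=2.6,interpolation=cv2.INTER_CUBIC)
o=np.zeros((442,800,3),np.uint8);o[:440,:460]=a;o[:b.shape[0],461:461+b.shape[1]]=b[:442]
cv2.imwrite("pics/c1.png",cv2.convertScaleAbs(o,alpha=1.6))
s=r.read_camera("side");ims=s["image"]
cv2.imwrite("pics/c2.png",cv2.convertScaleAbs(cv2.resize(ims[245:360,190:335],None,fx=5,fy=5,interpolation=cv2.INTER_CUBIC),alpha=1.4))
E
```

```text
dark [496.19760479 199.07934132] [463 166  48  72 668] [[ 0.586  -0.6776  0.012 ]]
dark [438.85846154 205.32307692] [431 172  27  64 325] [[ 0.5671 -0.5232  0.012 ]]
dark [153.14794007 220.30524345] [141 208  26  26 534] [[0.5161 0.2359 0.012 ]]
dark [ 38.31528046 325.17698259] [   0  282   57  102 1034] [[0.2386 0.5278 0.012 ]]
dark [501.77472527 358.36538462] [487 345  25  39 364] [[ 0.1691 -0.6837  0.012 ]]
hsv board,table [15 14 71] [ 16  27 124] [  8 162 110] [  8 162 110] [  8 187  30] [  8 154 101] [ 19  23 123]
tray [[ 0.631 -0.105  0.036]
 [ 0.677 -0.32   0.036]
 [ 0.468 -0.366  0.036]
 [ 0.422 -0.156  0.036]] board [[0.818 0.234 0.01 ]
 [0.476 0.14  0.01 ]
 [0.437 0.293 0.01 ]]
```

View pics/c1.png

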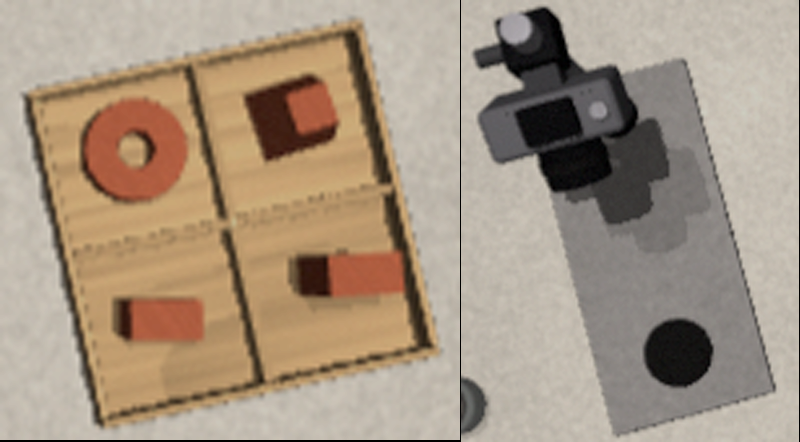

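View pics/c2.png

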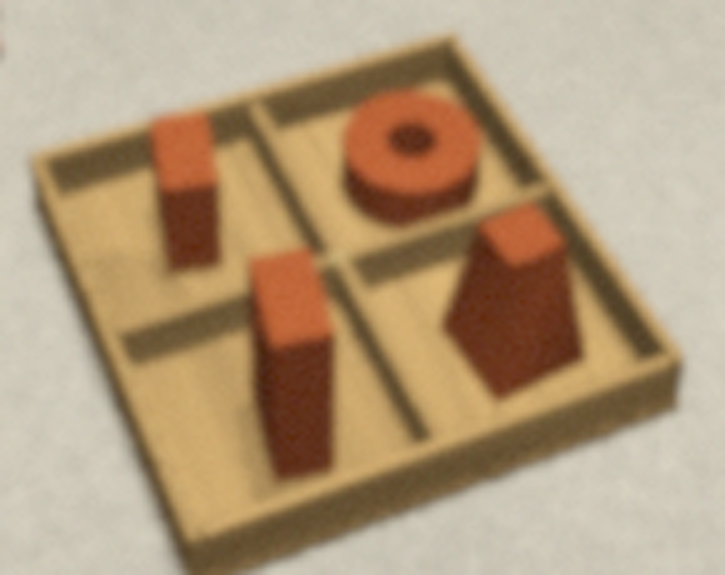

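The crops show the bright top faces. The tall slab is in the lower-right compartment, with its top face at about (358–376, 218–229) in the full top image and its wide side left–right. The stand heading is about 15°. Next I fit these more exactly.

```bash
python3 - <<'E'
from h import *
d=r.read_camera("top");im=d["image"];hsv=cv2.cvtColor(im,cv2.COLOR_BGR2HSV)
def fit(d,m,box,z,n):
    x0,y0,x1,y1=box;mm=np.zeros_like(m);mm[y0:y1,x0:x1]=m[y0:y1,x0:x1]
    ys,xs=np.nonzero(mm)
    # project pixels onto plane, rect there (mm)
    P=plane(d,np.c_[xs,ys],z)[:,:2]
    (c,s,a)=cv2.minAreaRect((P*1000).astype(np.float32));C=P-P.mean(0)
    w,V=np.linalg.eigh(C.T@C/len(C)); v=V[:,1]
    print(n,"mean",P.mean(0).round(4),"rect c",np.round(c,1),np.round(s,1),round(a,1),"PCA long dir",round(np.degrees(np.arctan2(v[1],v[0]))%180,1),"sides",(np.sqrt(12*w)*1000).round(1))
red=((hsv[...,0]<14)&(hsv[...,1]>110)&(hsv[...,2]>75)).astype(np.uint8)
fit(d,red,(350,212,382,236),.094,"tall");fit(d,red,(300,225,335,248),.062,"short");fit(d,red,(344,172,362,192),.078,"pyr")
s=r.read_camera("side");h2=cv2.cvtColor(s["image"],cv2.COLOR_BGR2HSV)
print(h2[300,248],h2[325,250])
thr=(int(h2[300,248][2])+int(h2[325,250][2]))//2
red2=((h2[...,0]<14)&(h2[...,1]>110)&(h2[...,2]>thr)).astype(np.uint8)
fit(s,red2,(238,290,260,317),.094,"tall side")
# board edges via canny+fit
g=((hsv[...,1]<60)&(hsv[...,2]<98)).astype(np.uint8);g[:,:100]=0;g[:100]=0;g[260:]=0;g[:,200:]=0
row=[(np.nonzero(g[y])[0].max(),y) for y in range(120,228,3)]
col=[(x,np.nonzero(g[:,x])[0].max()) for x in range(137,184,2)]
for q in(row,col):
    P=plane(d,q,.01)[:,:2].astype(np.float32);f=cv2.fitLine(P,cv2.DIST_HUBER,0,1e-3,1e-3).ravel();t=np.degrees(np.arctan2(f[1],f[0]))
    D=np.array([.5161,.2359]);print("edge dir",t,"dist disc",abs(np.cross(f[:2],D-f[2:])))
m=((hsv[...,2]<45)).astype(np.uint8);n,l,st,c=cv2.connectedComponentsWithStats(cv2.morphologyEx(m,cv2.MORPH_OPEN,np.ones((3,3)))[195:235,135:175])
# disc in side view
m=(h2[...,2]<45).astype(np.uint8);sub=m[180:202,206:238];ys,xs=np.nonzero(sub);print("disc side",plane(s,[[xs.mean()+206,ys.mean()+180]],.012),len(xs))
st=r.state();print(st["tool_pos"],st["time"])
E
```

```text
tall mean [ 0.5163 -0.3073] rect c [ 516.4 -307.5] [28.1 45.8] 4.4 PCA long dir 93.0 sides [28.  46.4]
short mean [ 0.4856 -0.189 ] rect c [ 485.8 -189.1] [27.9 43.6] 0.8 PCA long dir 90.1 sides [28.2 46.1]
pyr mean [ 0.621  -0.2782] rect c [ 621.  -277.8] [28.2 26.7] 18.5 PCA long dir 8.1 sides [27.3 27.9]
[ 10 176 139] [  9 174  72]
tall side mean [ 0.5189 -0.3077] rect c [ 519.  -307.9] [27.5 46.8] 4.8 PCA long dir 94.6 sides [26.8 45.4]
edge dir 16.539518 dist disc 0.08467942158946606
edge dir -73.18619 dist disc 0.06337085176640747
disc side [[0.51905041 0.23496245 0.012     ]] 153
[ 0.27079697 -0.5907093   0.25597414] 0.3<stdin>:24: DeprecationWarning: Arrays of 2-dimensional vectors are deprecated. Use arrays of 3-dimensional vectors instead. (deprecated in NumPy 2.0)
```

Request:
carry_out(
  gripper=[0,0,0,0,0,0],
  linear=[
    [0,0,0],
    [0,0,0],
    [0,0,0],
    [0,0,0],
    [0,0,0],
    [0,0,0],
  ],
  delta_rot=[
    [0,0,5.15],
    [0,0,5.15],
    [0,0,5.15],
    [0,0,5.15],
    [0,0,0],
    [0,0,0],
  ],
)

```text
time: 0.8
tool_pos: [0.2709, -0.5908, 0.2562]
tcp_rot: [[0.997, 0.073, -0.0], [0.073, -0.997, 0.0], [-0.0, -0.0, -1.0]]
contact_force: [0.6, 0.3, 0.6]
gripper_width: 0.0849
grasp_force: 0.0
```

Request:
carry_out(
  gripper=[0,0,0,0,0,0,0,0,0,0,0,0],
  linear=[
    [0.02,-0.02,0],
    [0.022,-0.022,0],
    [0.022,-0.022,0],
    [0.022,-0.022,0],
    [0.022,-0.022,0],
    [0.022,-0.022,0],
    [0.022,-0.022,0],
    [0.022,-0.022,0],
    [0.022,-0.022,0],
    [0.022,-0.022,0],
    [0.022,-0.022,0],
    [0.022,-0.022,0],
  ],
  delta_rot=[
    [0,0,0],
    [0,0,0],
    [0,0,0],
    [0,0,0],
    [0,0,0],
    [0,0,0],
    [0,0,0],
    [0,0,0],
    [0,0,0],
    [0,0,0],
    [0,0,0],
    [0,0,0],
  ],
)

```text
time: 1.8
tool_pos: [0.5147, -0.3099, 0.2565]
tcp_rot: [[0.997, 0.073, 0.0], [0.073, -0.997, -0.0], [0.0, 0.0, -1.0]]
contact_force: [0.0, -0.1, 0.2]
gripper_width: 0.0855
grasp_force: 0.0
```

```bash
cat >> h.py <<'E'
from scipy.spatial.transform import Rotation as R
def delta(pos,rot):
    s=r.state();A=np.array(s["tcp_rot"])
    print("t",s["time"],"pos",s["tool_pos"].round(4),"lin",(A.T@(np.array(pos)-s["tool_pos"])).round(4),"rot",np.degrees(R.from_matrix(A.T@rot).as_rotvec()).round(2),"F",s["contact_force"].round(1),"w",round(s["gripper_width"],4),"g",round(s["grasp_force"],1),"q",s["joints"].round(0))
def pose(head,tilt=0):  # tool x heading deg; tilt deg: fingers swing toward heading
    return (R.from_euler("z",head,degrees=True)*R.from_euler("y",-tilt,degrees=True)).as_matrix()@np.diag([1,-1,-1.])
E
python3 -c "
from h import *
delta([.5175,-.3075,.074],pose(4))"
```

```text
t 1.8 pos [ 0.5147 -0.3099  0.2565] lin [ 0.0029 -0.0022  0.1825] rot [ 0.   -0.02  0.18] F [ 0.  -0.1  0.2] w 0.0855 g 0.0 q [ 23.  32.   8.  95.  -5.  53. -53.]
```

Request:
carry_out(
  gripper=[0,0,0,0,0,0,0,0,0,0,0,0],
  linear=[
    [0.002,-0.001,0.02],
    [0,0,0.02],
    [0,0,0.02],
    [0,0,0.02],
    [0,0,0.02],
    [0,0,0.02],
    [0,0,0.02],
    [0,0,0.015],
    [0,0,0.015],
    [0,0,0.01],
    [0,0,0],
    [0,0,0],
  ],
  delta_rot=[
    [0,0,0],
    [0,0,0],
    [0,0,0],
    [0,0,0],
    [0,0,0],
    [0,0,0],
    [0,0,0],
    [0,0,0],
    [0,0,0],
    [0,0,0],
    [0,0,0],
    [0,0,0],
  ],
)

```text
time: 2.8
tool_pos: [0.5157, -0.31, 0.0762]
tcp_rot: [[0.997, 0.071, -0.0], [0.071, -0.997, 0.0], [-0.0, -0.0, -1.0]]
contact_force: [0.7, -0.1, 0.3]
gripper_width: 0.0849
grasp_force: 0.0
```

```bash
python3 -c "
from h import *
delta([.5175,-.3075,.074],pose(4))
for n,b in(('top',(275,155,390,265)),('side',(190,245,335,360))):
    d=r.read_camera(n);x0,y0,x1,y1=b
    cv2.imwrite('pics/g_%s.png'%n,cv2.resize(d['image'][y0:y1,x0:x1],(500,400)))
cv2.imwrite('pics/g.png',np.hstack([cv2.resize(cv2.imread('pics/g_%s.png'%n),(400,400)) for n in('top','side')]))"
```

```text
t 2.8 pos [ 0.5157 -0.31    0.0762] lin [ 0.002  -0.0024  0.0022] rot [-0.03  0.02  0.07] F [ 0.7 -0.1  0.3] w 0.0849 g 0.0 q [ 25.  46.   5. 103.  -7.  32. -51.]
```

View pics/g.png

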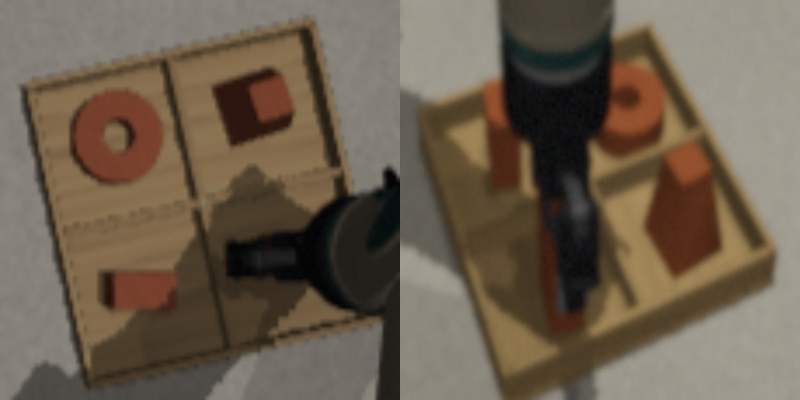

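The fingers straddle the slab: at about (260,258) in the left (top) half of the picture and (565,240) in the right (side) half. Nothing else is touched, so I correct by 2 mm and close.

Request:
carry_out(
  gripper=[0,0,0.5,0.8,1,1,1,1,1,1,1,1],
  linear=[
    [0.002,-0.002,0.002],
    [0,0,0],
    [0,0,0],
    [0,0,0],
    [0,0,0],
    [0,0,0],
    [0,0,0],
    [0,0,0],
    [0,0,0],
    [0,0,0],
    [0,0,0],
    [0,0,0],
  ],
  delta_rot=[
    [0,0,0],
    [0,0,0],
    [0,0,0],
    [0,0,0],
    [0,0,0],
    [0,0,0],
    [0,0,0],
    [0,0,0],
    [0,0,0],
    [0,0,0],
    [0,0,0],
    [0,0,0],
  ],
  force=60,
)

```text
time: 3.9
tool_pos: [0.5178, -0.3079, 0.0746]
tcp_rot: [[0.998, 0.07, 0.0], [0.07, -0.998, -0.0], [0.0, 0.0, -1.0]]
contact_force: [-1.3, 1.0, 5.2]
gripper_width: 0.0452
grasp_force: 61.7
```

```bash
python3 -c "
from h import *
delta([.5175,-.3075,.074],pose(4))"
```

```text
t 3.9 pos [ 0.5178 -0.3079  0.0746] lin [-0.0002 -0.0004  0.0006] rot [ 0.01 -0.02  0.02] F [-1.3  1.   5.2] w 0.0452 g 61.7 q [ 25.  46.   5. 103.  -7.  32. -51.]
```

Request:
carry_out(
  gripper=[1,1,1,1,1,1,1,1,1,1,1,1],
  linear=[
    [0,0,-0.008],
    [0,0,-0.015],
    [0,0,-0.02],
    [0,0,-0.02],
    [0,0,-0.02],
    [0,0,-0.02],
    [0,0,-0.02],
    [0,0,-0.02],
    [0,0,-0.02],
    [0,0,-0.02],
    [0,0,-0.012],
    [0,0,-0.005],
  ],
  delta_rot=[
    [0,0,0],
    [0,0,0],
    [0,0,0],
    [0,0,0],
    [0,0,0],
    [0,0,0],
    [0,0,0],
    [0,0,0],
    [0,0,0],
    [0,0,0],
    [0,0,0],
    [0,0,0],
  ],
)

```text
time: 4.9
tool_pos: [0.518, -0.3083, 0.2762]
tcp_rot: [[0.998, 0.07, 0.002], [0.07, -0.998, -0.001], [0.002, 0.002, -1.0]]
contact_force: [0.8, -0.2, -3.5]
gripper_width: 0.0457
grasp_force: 61.7
```

```bash
python3 -c "
from h import *
delta([.44,.20,.275],pose(4))"
```

```text
t 4.9 pos [ 0.518  -0.3083  0.2762] lin [-4.230e-02 -5.125e-01  3.000e-04] rot [ 0.09 -0.13  0.02] F [ 0.8 -0.2 -3.5] w 0.0457 g 61.7 q [ 23.  31.   8.  94.  -5.  55. -53.]
```

Request:
carry_out(
  gripper=[1,1,1,1,1,1,1,1,1,1,1,1],
  linear=[
    [-0.002,-0.008,0],
    [-0.002,-0.015,0],
    [-0.002,-0.022,0],
    [-0.002,-0.022,0],
    [-0.002,-0.022,0],
    [-0.002,-0.022,0],
    [-0.002,-0.022,0],
    [-0.002,-0.022,0],
    [-0.002,-0.022,0],
    [-0.002,-0.022,0],
    [-0.002,-0.022,0],
    [-0.002,-0.022,0],
  ],
  delta_rot=[
    [0,0,0],
    [0,0,0],
    [0,0,0],
    [0,0,0],
    [0,0,0],
    [0,0,0],
    [0,0,0],
    [0,0,0],
    [0,0,0],
    [0,0,0],
    [0,0,0],
    [0,0,0],
  ],
)

```text
time: 5.9
tool_pos: [0.4748, -0.0655, 0.273]
tcp_rot: [[0.998, 0.07, -0.003], [0.07, -0.998, 0.0], [-0.003, -0.001, -1.0]]
contact_force: [-0.1, 0.5, -2.2]
gripper_width: 0.0458
grasp_force: 61.7
```

Request:
carry_out(
  gripper=[1,1,1,1,1,1,1,1,1,1,1,1],
  linear=[
    [-0.002,-0.022,0],
    [-0.002,-0.022,0],
    [-0.002,-0.022,0],
    [-0.002,-0.022,0],
    [-0.002,-0.022,0],
    [-0.002,-0.022,0],
    [-0.002,-0.022,0],
    [-0.002,-0.022,0],
    [-0.002,-0.022,0],
    [-0.002,-0.022,0],
    [0,-0.016,0],
    [0,-0.008,0],
  ],
  delta_rot=[
    [0,0,0],
    [0,0,0],
    [0,0,0],
    [0,0,0],
    [0,0,0],
    [0,0,0],
    [0,0,0],
    [0,0,0],
    [0,0,0],
    [0,0,0],
    [0,0,0],
    [0,0,0],
  ],
)

```text
time: 6.9
tool_pos: [0.4376, 0.1773, 0.2732]
tcp_rot: [[0.997, 0.074, -0.003], [0.074, -0.997, 0.0], [-0.003, -0.0, -1.0]]
contact_force: [-0.4, -0.1, -1.5]
gripper_width: 0.0457
grasp_force: 61.8
```

```bash
python3 -c "
from h import *
Rt=pose(16.6,24.06);print(Rt.round(3))
p=np.array([.5175,.2355,.190])-.0246*Rt[:,2];print(p)
delta(p,Rt);delta(p,pose(16.6))"
```

```text
[[ 0.875  0.286  0.391]
 [ 0.261 -0.958  0.116]
 [ 0.408  0.    -0.913]]
[0.50788874 0.23263476 0.21246273]
t 6.9 pos [0.4376 0.1773 0.2732] lin [ 0.0743 -0.05    0.0606] rot [  2.56  24.11 -12.19] F [-0.4 -0.1 -1.5] w 0.0457 g 61.8 q [ -28.   20.    4.  113.   -2.   47. -109.]
t 6.9 pos [0.4376 0.1773 0.2732] lin [ 0.0743 -0.05    0.0606] rot [ -0.04   0.15 -12.36] F [-0.4 -0.1 -1.5] w 0.0457 g 61.8 q [ -28.   20.    4.  113.   -2.   47. -109.]
```

Request:
carry_out(
  gripper=[1,1,1,1,1,1,1,1,1,1],
  linear=[
    [0,0,0],
    [0,0,0],
    [0,0,0],
    [0,0,0],
    [0,0,0],
    [0,0,0],
    [0,0,0],
    [0,0,0],
    [0,0,0],
    [0,0,0],
  ],
  delta_rot=[
    [0.32,3,-1.5],
    [0.32,3,-1.5],
    [0.32,3,-1.5],
    [0.32,3,-1.5],
    [0.32,3,-1.5],
    [0.32,3,-1.5],
    [0.32,3,-1.5],
    [0.32,3,-1.6],
    [0,0,0],
    [0,0,0],
  ],
)

```text
time: 7.73
tool_pos: [0.439, 0.1722, 0.2732]
tcp_rot: [[0.889, 0.267, 0.372], [0.247, -0.964, 0.1], [0.385, 0.003, -0.923]]
contact_force: [-0.1, -0.3, -2.0]
gripper_width: 0.0455
grasp_force: 61.8
```

```bash
python3 -c "
from h import *
Rt=pose(16.6,24.06)
p=np.array([.5175,.2355,.190])-.0246*Rt[:,2]
delta(p,Rt)"
```

```text
t 7.7333 pos [0.439  0.1722 0.2732] lin [ 0.0529 -0.0401  0.0877] rot [ 0.6   1.43 -0.98] F [-0.1 -0.3 -2. ] w 0.0455 g 61.8 q [ -28.   13.    0.  131.   20.   15. -121.]
```

Request:
carry_out(
  gripper=[1,1,1,1,1,1,1,1,1,1],
  linear=[
    [0.005,-0.004,0.008],
    [0.007,-0.005,0.011],
    [0.007,-0.005,0.012],
    [0.007,-0.006,0.012],
    [0.007,-0.006,0.012],
    [0.007,-0.005,0.012],
    [0.007,-0.005,0.012],
    [0.006,-0.004,0.008],
    [0,0,0],
    [0,0,0],
  ],
  delta_rot=[
    [0,0,0],
    [0,0,0],
    [0,0,0],
    [0,0,0],
    [0,0,0],
    [0,0,0],
    [0,0,0],
    [0,0,0],
    [0,0,0],
    [0,0,0],
  ],
)

```text
time: 8.57
tool_pos: [0.509, 0.2332, 0.2136]
tcp_rot: [[0.889, 0.266, 0.373], [0.247, -0.964, 0.1], [0.386, 0.003, -0.922]]
contact_force: [-0.2, 0.1, -2.2]
gripper_width: 0.0453
grasp_force: 61.8
```

```bash
python3 -c "
from h import *
Rt=pose(16.6,24.06)
p=np.array([.5175,.2355,.190])-.0246*Rt[:,2]
delta(p,Rt)"
```

```text
t 8.5667 pos [0.509  0.2332 0.2136] lin [-0.0016  0.0002  0.0006] rot [ 0.64  1.33 -0.98] F [-0.2  0.1 -2.2] w 0.0453 g 61.8 q [ -24.   26.   -9.  124.   49.   14. -152.]
```

```bash
python3 -c "
from h import *
ims=[]
Rt=pose(16.6,24.06);mid=np.array([.5175,.2355,.190])
for n in('top','side'):
    d=r.read_camera(n);im=d['image'];c=proj(d,mid)[0].astype(int)
    B=np.array([[sx*.013,sy*.023,sz*.044] for sx in(-1,1) for sy in(-1,1) for sz in(-1,1)])@np.c_[Rt[:,0],Rt[:,1],-Rt[:,2]].T+mid
    h=50;x0,y0=c-h;a=cv2.resize(im[y0:y0+2*h,x0:x0+2*h],None,fx=4,fy=4,interpolation=cv2.INTER_CUBIC);a=cv2.convertScaleAbs(a,alpha=1.7)
    for q in proj(d,B): cv2.circle(a,tuple(int(v) for v in ((q-[x0,y0]+.5)*4)),3,(0,255,0),-1)
    ims.append(a)
cv2.imwrite('pics/f.png',np.hstack(ims))"
```

```text
(no output)
```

View pics/f.png

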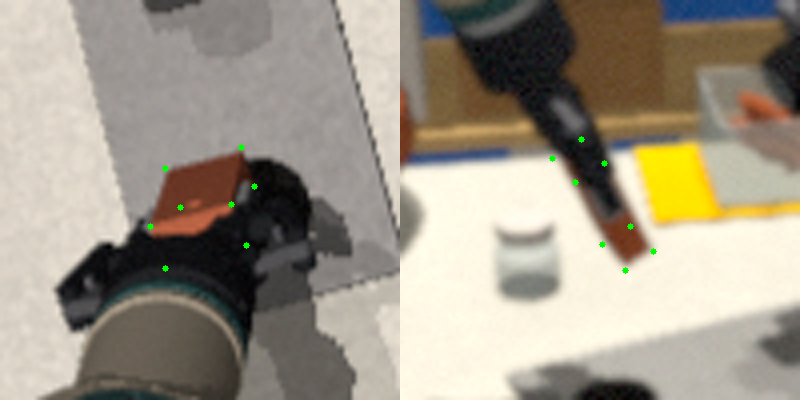

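The slab's lower corners match the predicted ones: (240,150) and (165,170) in the left half, (652,250) and (627,267) in the right half. It sits at the focus with the right tilt. I let it settle and hand in.

Request:
carry_out(
  gripper=[1,1,1,1,1,1],
  linear=[
    [-0.001,0,0],
    [0,0,0],
    [0,0,0],
    [0,0,0],
    [0,0,0],
    [0,0,0],
  ],
  delta_rot=[
    [0,0,0],
    [0,0,0],
    [0,0,0],
    [0,0,0],
    [0,0,0],
    [0,0,0],
  ],
)

```text
time: 9.17
tool_pos: [0.508, 0.2333, 0.2138]
tcp_rot: [[0.888, 0.267, 0.374], [0.247, -0.964, 0.101], [0.388, 0.003, -0.922]]
contact_force: [-0.5, -0.3, -1.4]
gripper_width: 0.0454
grasp_force: 61.8
```

```bash
python3 -c "
from h import *
Rt=pose(16.6,24.06)
delta(np.array([.5175,.2355,.190])-.0246*Rt[:,2],Rt)
print(np.abs(r.state()['joint_vel']).max());print(r.hand_in())"
```

```text
t 9.1667 pos [0.508  0.2333 0.2138] lin [-0.0008  0.0007  0.0012] rot [ 0.57  1.25 -0.94] F [-0.5 -0.3 -1.4] w 0.0454 g 61.8 q [ -24.   25.   -9.  124.   50.   14. -153.]
0.09145022893773916
the job is handed in; nothing more can be done
None
```

I handed the job in at 9.2 s with the tall slab held still, hole end up, about 2 mm and 2° from the measured focus pose; the hand-in gave no verdict.

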